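Square up a row of filter cubes against the fence with a straightedge

TASK

Take the straightedge by its blue grip and, with its long steel face, push the four filter cubes back against the aluminium fence and carry on, fence and all, until you feel the sliding fence come up against its hidden stop; keep pressing there firmly for half a second (about 15 N) without ramming it, so that the whole row stands straight, flush and square on the fence. Then draw the straightedge back well clear of the cubes, leave it standing on the table and let go. Touch the cubes only with the straightedge, and leave the two bottles and the objective behind the fence alone.

Things in the scene. Friction and masses are not known exactly. Their poses are not given: they have to be found in the camera images.
- fence: aluminium bar 210 mm long (its y), 12 mm thick, 34 mm high. Origin at table level under the middle of its flat working face, which looks along its -x; cubes lie at -x and are pushed along +x. It slides along +x only (friction 2 N, stays where left) on rods in two grey blocks to a rigid stop hidden there, 15 to 35 mm on. Sliding cubes add up to 4 N, more if the straightedge drags on the table; past the stop: 3 N per mm or more.
- straightedge: loose steel straightedge, 0.25 kg, standing on the table on its 54 x 200 x 4 mm sole. Origin on the underside, below the middle of the blue grip. Its working face is flat and upright, 200 mm long (along its y), 30 mm high, and lies 32 mm ahead of the origin along its +x; the blade is 8 mm thick; the sole ends 26 mm behind the origin. At the start its +x points roughly to the fence. Not reported while held.
- straightedge_grip (a point): point in the blue grip of the straightedge, 39 mm above its underside, straight above its origin. The grip is an upright block 24 mm (x) by 36 mm (y), its flat top 52 mm above the underside; best taken from above across its 36 mm width (fingers closing along the straightedge's y); the back of the blade is 24 mm ahead of the grip's middle. Axes as the straightedge's.
- cube_a_centre (a point): centre of a black filter cube, pink window on top, green window in a side, 75 g (some 50 to 120 g), loose on the table; 32 mm along its x, 36 mm along its y, 36 mm high; the side window stands out 4 mm more at -x. Its +y side faces the fence (within 0.2 rad), the windows look along the row. The point is 18 mm above its underside and 18 mm from the faces at +y and -y, so a flush cube has it 18 mm before the fence's face.
- cube_b_centre (a point): centre of a black filter cube, pale blue window on top, red window in a side; size, axes and point as cube_a
- cube_c_centre (a point): a second cube like cube_a (pink and green windows)
- cube_d_centre (a point): a second cube like cube_b (pale blue and red windows)
- oil_bottle_centre (a point): small white bottle with black cap, 26 mm diameter, 67 mm high, standing behind the fence; point 28 mm up; bystander
- objective_centre (a point): white microscope objective with green band, 28 mm diameter, 52 mm high, standing behind the fence; point 28 mm up; bystander
- blue_cap_vial_centre (a point): small white bottle with blue cap, 32 mm diameter, 68 mm high, standing behind the fence; point 28 mm up; bystander

How it is judged:
On the way:
1. the fence is against its stop: all four cubes flush and square on it at once, with the row pressed against the fence by at least 8 N while the straightedge bears on it (x of each of cube_a_centre, cube_b_centre, cube_c_centre, cube_d_centre in the frame of fence above -0.0203 m and angle between the y axis of each of cube_a_centre, cube_b_centre, cube_c_centre, cube_d_centre and the x axis of fence, either way round below 0.05 rad and contact force between fence and anything else above 8 N and (contact force between straightedge and cube_a above 1 N or contact force between straightedge and cube_b above 1 N or contact force between straightedge and cube_c above 1 N or contact force between straightedge and cube_d above 1 N)), for 0.2 s.
At the end, for the whole second after the job is handed in: Each cube stands upright on the table, its centre within 2 mm of flush (18 mm before the fence's face), square within 0.05 rad, within the fence's length; the straightedge stands on its sole at rest on the table, its origin 90 mm or more before the face (22 mm clear of the cubes) (x of cube_a_centre in the frame of fence between -0.0203 and -0.015 m and angle between the y axis of each of cube_a_centre, cube_b_centre, cube_c_centre, cube_d_centre and the x axis of fence, either way round below 0.05 rad and x of cube_b_centre in the frame of fence between -0.0203 and -0.015 m and x of cube_c_centre in the frame of fence between -0.0203 and -0.015 m and x of cube_d_centre in the frame of fence between -0.0203 and -0.015 m and angle between each of cube_a_centre, cube_b_centre, cube_c_centre, cube_d_centre, straightedge's own z axis and vertical below 0.06 rad and height (world z) of each of cube_a_centre, cube_b_centre, cube_c_centre, cube_d_centre below 0.022 m and y of cube_a_centre in the frame of fence between -0.105 and 0.105 m and y of cube_b_centre in the frame of fence between -0.105 and 0.105 m and y of cube_c_centre in the frame of fence between -0.105 and 0.105 m and y of cube_d_centre in the frame of fence between -0.105 and 0.105 m and x of straightedge in the frame of fence below -0.09 m and height (world z) of straightedge below 0.005 m and linear speed of straightedge below 0.02 m/s); the robot touches nothing.
It fails at once if the row or fence is rammed: more than 35 N on the fence (contact force between fence and anything else above 35 N).
It fails at once if a gripper finger or the arm touches a cube (contact force between any of the fingers, the arm and cube_a above 0.5 N or contact force between any of the fingers, the arm and cube_b above 0.5 N or contact force between any of the fingers, the arm and cube_c above 0.5 N or contact force between any of the fingers, the arm and cube_d above 0.5 N).
It fails at once if a bystander is moved by more than 10 mm (distance of any of oil_bottle_centre, objective_centre, blue_cap_vial_centre from where it was at the start of the episode above 0.01 m).
It also fails if it takes over 56 s, if anything falls off the work surface, if the arm or the gripper's body presses on something with over 40 N, if the wrist force passes 120 N, or if a joint passes its speed limit or range.

ROBOT

A 7-joint arm with a two-finger parallel gripper is mounted at the origin on a cart in front of the work surface, level with it; the furniture and walls round the work are solid. World frame = base frame: x ahead of the robot, y to its left, z up, the work surface at z = 0. Lengths are in m, angles in rad, forces in N, time in s.
With the tool pointing down it reaches from about 0.4 to 0.875 m from the base axis. Payload 19.3 kg.
Tool frame: the origin (TCP) lies on the mounting face of the last link; the fingertips stand 173 mm ahead of it and the grasp point (between the pads) lies 155 mm ahead of it (bot.grip_point_offset is the distance from the TCP to the grasp point, in m); z points along the fingers, y is the line along which they close (so a half turn about z gives the same grasp; the last joint's range is limited). The gripper opens to 85 mm and grips with 20 to 120 N. Pads are 22 mm wide; open, the fingers measure 114 mm over their backs; the gripper's body (76 mm by 85 mm) begins 54 mm behind the grasp point. The pads swing forward as they close: fully open they stand 13 mm farther back than shut.
Start: joints at [-1.297, 0.521, -0.036, 1.599, 0.021, 1.021, -0.113], TCP at [0.211, 0.588, 0.405] pointing down, gripper open.
Joint ranges: [-2.91, 2.91], [-0.3, 2.13], [-1.5, 1.42], [0.17, 2.43], [-1.26, 4.41], [0.16, 1.93], [-2.52, 2.52]. Speed limits (rad/s): [1.89, 1.89, 2.39, 2.39, 3.01, 3.01, 3.01].

INTERFACE

Orientations are given as [roll, pitch, yaw] about the fixed x, y, z axes, in that order (R = Rz(yaw) Ry(pitch) Rx(roll)).
In Python, from workcell import bot gives the robot as it stands.
- The arm moves only by the tool arm_command, never from a script. Its argument "deltas" is a list of rows, each a list of 3 entries, a list of its own where there are three numbers: the shift along the tool's x, y, z in cm, then the turn, a rotation vector about the tool's x, y, z in rad, then the finger opening in cm, from 0 to 8.54. In form: [[[tx, ty, tz], [rx, ry, rz], claw], ...]. A call has 1 to 20 rows; each row shifts and turns the commanded pose from where the row before left it, along the tool's axes as they then stand; what a row does not reach is not made up. A row lasts 1/10 s, in which the tool goes at most 50 mm and 8.59 degrees, less where a joint would pass 70% of its speed; a pose out of reach is approached as far as the arm can. A call with a gripper value outside its range is refused whole. The fingers move at their own pace and stop on an object; "newtons" is the grip in N (left out, the last holds). Time passes only in rows, so rows that do not move let the fingers close. It gives the time, the measured TCP pose, the force, the opening and the grip force at its end, in the units of the state.
- bot.observe(): the state, without advancing time (a new reading comes with each control period).
- bot.grab_frame(name): name is "side" or "top"; returns a dict with "frame" (480x640x3 uint8, red, green, blue), "K" (3x3 intrinsics, pixels), "k1" (the pictures are not rectified: a ray, as slopes to the right and down, at radius r is drawn at 1 + k1 r^2 times it, then the intrinsics apply), "rvec" (rotation vector, rad) and "tvec" (3), from world to camera coordinates, as OpenCV has them. Camera axes: x right, y down, z forward; pixel columns grow to the right and rows downward; lengths in m; the calibration is good to about 2 mm. A picture is of the moment at which its call begins. There is no depth.
- bot.job_done(): hands the job in; it is judged then, once.
Trained networks look in a picture, given as the dict that the camera call returned (one of the last four; its "shot" number tells which), for a name from the list of things; names that differ only in an ending like _2 or _b are one class to them, and where a whole thing is asked for, a point or a joint stands for the part that bears it (a point fixed in the world has none). Each returns a list of dicts, best first, with "p" (0 to 1); they miss things now and then, are a little off and sometimes report something else, mostly with a low value. They report only what shows in the picture. A call takes as long as a camera call.
- bot.find_in(name, picture): "rect" ([left, top, width, height] in pixels, round what is visible of it).
- bot.mark_of(name, picture): "at" ([column, row] in pixels: a listed point, or the origin of a listed thing).
The state is a dict: "clock": time; "qpos": joint angles; "qd": joint speeds; "joint_efforts": joint torques, N m; "position": TCP position; "tool_rot": TCP orientation; "force": force on the tool from outside, world axes, zero at the start; "moment": the same for the moment, N m; "grip_width": finger opening in m; "finger_force": force on a finger pad.
Only numpy, scipy, OpenCV 4.12 (cv2) and the standard library are available. Lean on these libraries where they do the work, as an engineer would, in place of code of your own. Each camera call takes 0.05 s, during which the arm holds its last target. There are 200 camera calls.

## Working session

There is one attempt and no reset: what is moved stays moved. The work goes in short steps, Python scripts to look and compute and a tool call to move; the robot and the scene stay as the last step left them, time stands still between calls to the robot, and variables do not carry over. Pictures are saved under pics/ and viewed, at most 10 in all, crops included, and the job is handed in when it is done.

Besides the shell and the picture viewer there is one more tool, called after "Emit:" by a JSON object that holds its "method" and its "body". arm_command: Moves the arm, as the interface text tells. Its arguments: {"type":"object","properties":{"deltas":{"type":"array","items":{"type":"array"}},"newtons":{"type":"number"}},"required":["deltas"]}

```bash
mkdir -p pics; cat > h.py <<'E'
import numpy as np, cv2
from workcell import bot
from scipy.spatial.transform import Rotation as R
def ray(f,px):
    K=np.array(f["K"]);d=(np.array(px,float)-K[:2,2])/[K[0,0],K[1,1]]
    u=d.copy()
    for _ in range(20): u=d/(1+f["k1"]*(u@u))
    Rm=cv2.Rodrigues(np.array(f["rvec"],float))[0];t=np.array(f["tvec"],float).ravel()
    return -Rm.T@t, Rm.T@np.array([u[0],u[1],1])
def atz(f,px,z):
    c,d=ray(f,px);return c+d*(z-c[2])/d[2]
def proj(f,P):
    Rm=cv2.Rodrigues(np.array(f["rvec"],float))[0];t=np.array(f["tvec"],float).ravel()
    q=Rm@np.array(P,float)+t;u=q[:2]/q[2];u=u*(1+f["k1"]*(u@u));K=np.array(f["K"])
    return u*[K[0,0],K[1,1]]+K[:2,2]
Z=dict(fence=0,straightedge=0,straightedge_grip=.039,cube_a_centre=.018,cube_b_centre=.018,oil_bottle_centre=.028,objective_centre=.028,blue_cap_vial_centre=.028)
E
python3 - <<'E'
from h import *
for n in("top","side"):
    f=bot.grab_frame(n);cv2.imwrite(f"pics/{n}0.png",f["frame"][:,:,::-1])
    c,_=ray(f,(320,240));print(n,"cam",c.round(3))
    for k,z in Z.items():
        print(k,[(np.round(m["at"]).tolist(),round(m["p"],2),atz(f,m["at"],z)[:2].round(4).tolist()) for m in bot.mark_of(k,f)[:4]])
print(bot.observe())
E
```

```text
top cam [ 0.369 -0.286  0.914]
fence [([349.0, 206.0], 0.86, [0.5472, -0.2946])]
straightedge [([370.0, 352.0], 0.9, [0.314, -0.3255])]
straightedge_grip [([367.0, 352.0], 0.79, [0.3156, -0.3188]), ([311.0, 225.0], 0.48, [0.5099, -0.2352]), ([373.0, 150.0], 0.43, [0.6282, -0.3332])]
cube_a_centre [([338.0, 226.0], 0.92, [0.5116, -0.2763]), ([366.0, 352.0], 0.62, [0.3153, -0.3179])]
cube_b_centre [([367.0, 231.0], 0.68, [0.5033, -0.3231])]
oil_bottle_centre [([373.0, 146.0], 0.55, [0.6372, -0.3346])]
objective_centre [([344.0, 152.0], 0.58, [0.6281, -0.2875])]
blue_cap_vial_centre [([348.0, 206.0], 0.67, [0.5414, -0.2937]), ([316.0, 160.0], 0.63, [0.616, -0.243]), ([310.0, 225.0], 0.36, [0.5123, -0.2335])]
side cam [ 1.114 -0.65   0.488]
fence [([318.0, 286.0], 0.65, [0.5487, -0.2914])]
straightedge [([251.0, 234.0], 0.97, [0.3149, -0.3181])]
straightedge_grip [([246.0, 217.0], 0.71, [0.3086, -0.3238])]
cube_a_centre [([315.0, 262.0], 0.97, [0.5036, -0.2713])]
cube_b_centre [([291.0, 270.0], 0.89, [0.5024, -0.3221])]
oil_bottle_centre []
objective_centre [([315.0, 261.0], 0.64, [0.5129, -0.2778])]
blue_cap_vial_centre []
{'clock': 0.9, 'qpos': array([-1.29719644,  0.52137844, -0.03629168,  1.59947643,  0.021237  ,
        1.02110423, -0.11281685]), 'qd': array([-0.00055738, -0.00120216, -0.00127656,  0.00060903,  0.00035072,
       -0.00148754, -0.00098983]), 'joint_efforts': array([-1.56168542e-03, -9.26880312e+01,  1.97798051e+00, -3.70247376e+01,
        1.80213468e-02,  2.25328324e-03,  8.44516393e-06]), 'position': array([0.21069872, 0.58841683, 0.40471278]), 'tool_rot': array([3.14157073e+00, 3.30243802e-05, 2.79774469e+00]), 'force': array([ 0.73709432, -0.24450358,  0.24416425]), 'moment': array([-0.0059543 , -0.00069348,  0.03193068]), 'finger_force': 0.0, 'grip_width': 0.08534505123148602}
```

View pics/top0.png

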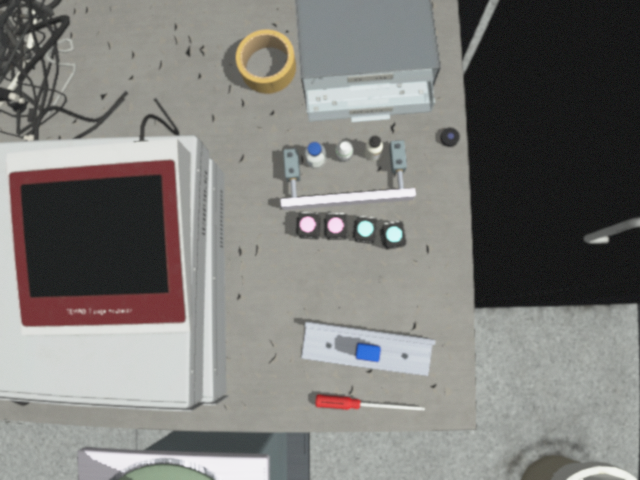

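View pics/side0.png

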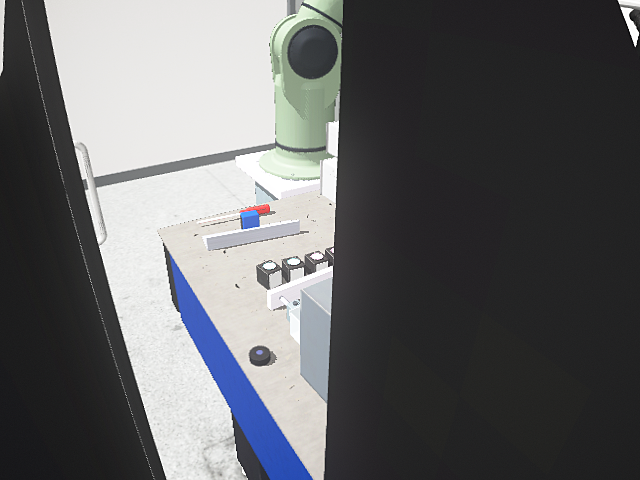

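The top view shows the fence from (283,203) to (415,192), with the cubes at (308,225), (336,225), (365,229) and (394,235). The straightedge lies with its long front edge from (303,322) to (434,341) and its blue grip at (368,352). In the side view most of the row is hidden by a cupboard door, but the straightedge shows at about (251,225). Next I fit the yaw angles.

```bash
python3 - <<'E'
from h import *
f=bot.grab_frame("top");im=f["frame"];g=im.astype(int)
cv2.imwrite("pics/crop1.png",cv2.resize(im[130:390,270:450,::-1],None,fx=2.3*1.0,fy=2.3,interpolation=cv2.INTER_CUBIC))
b=((g[:,:,2]-g[:,:,0])>70)
for nm,m,(x0,y0,x1,y1),z in (("fence",g.min(2)>205,(275,180,425,215),.034),("se",(g.min(2)>150),(290,310,445,385),.01),("grip",b,(340,335,400,370),.052)):
    k=np.zeros(m.shape,np.uint8);k[y0:y1,x0:x1]=m[y0:y1,x0:x1]
    c=max(cv2.findContours(k,0,2)[0],key=cv2.contourArea)
    r=cv2.boxPoints(cv2.minAreaRect(c));P=np.array([atz(f,p,z)[:2] for p in r])
    e=[P[1]-P[0],P[2]-P[1]];L=max(e,key=np.linalg.norm);L=L*np.sign(L[1])
    print(nm,cv2.contourArea(c),r.round(1).tolist(),"centre",P.mean(0).round(4),"len",[round(np.linalg.norm(v),4) for v in e],"yaw",round(np.arctan2(-L[0],L[1]),4))
E
```

```text
fence 841.0 [[280.70001220703125, 198.0], [414.70001220703125, 187.8000030517578], [415.29998779296875, 195.6999969482422], [281.29998779296875, 205.89999389648438]] centre [ 0.5544 -0.2933] len [np.float64(0.2095), np.float64(0.0126)] yaw 0.065
se 6662.5 [[296.8999938964844, 381.20001220703125], [304.79998779296875, 321.6000061035156], [449.70001220703125, 340.79998779296875], [441.79998779296875, 400.3999938964844]] centre [ 0.2997 -0.3299] len [np.float64(0.0934), np.float64(0.228)] yaw -0.1438
grip 335.5 [[355.0, 358.29998779296875], [357.20001220703125, 342.6000061035156], [380.70001220703125, 346.0], [378.5, 361.6000061035156]] centre [ 0.3167 -0.3197] len [np.float64(0.0234), np.float64(0.0352)] yaw -0.1528
```

View pics/crop1.png

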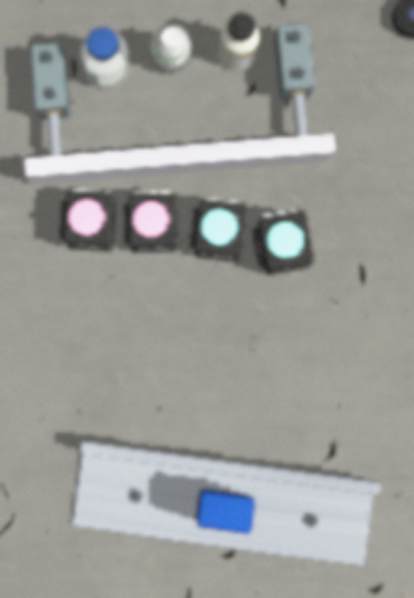

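Emit:
{"method": "arm_command", "body": {"deltas": [[[0,-3.1,-3.75],[0,0,0],8.5],[[0,-3.1,-3.75],[0,0,0],8.5],[[0,-3.1,-3.75],[0,0,0],8.5],[[0,-3.1,-3.75],[0,0,0],8.5]]}}

```text
clock: 1.35
position: [0.1684, 0.4703, 0.5561]
tool_rot: [3.142, 0.0, 2.798]
force: [0.6, 0.5, 1.8]
grip_width: 0.0849
finger_force: 0.0
```

Enlarged, all four cubes stand in a row about 25 mm in front of the fence, with the rightmost one at crop (285,240) turned the most. The straightedge is tilted about -0.145 rad and the fence about +0.065 rad.

Emit:
{"method": "arm_command", "body": {"deltas": [[[-4.9,-0.25,0],[0,0,0.1],8.5],[[-4.9,-0.25,0],[0,0,0.1],8.5],[[-4.9,-0.25,0],[0,0,0.1],8.5],[[-4.9,-0.25,0],[0,0,0.1],8.5],[[-4.9,-0.25,0],[0,0,0.1],8.5],[[-4.9,-0.25,0],[0,0,0.1],8.5],[[-4.9,-0.25,0],[0,0,0.1],8.5],[[-4.9,-0.25,0],[0,0,0.1],8.5],[[-4.9,-0.25,0],[0,0,0.1],8.5],[[-4.9,-0.25,0],[0,0,0.1],8.5],[[-4.9,-0.25,0],[0,0,0.1],8.5],[[-4.9,-0.25,0],[0,0,0.1],8.5],[[-4.9,-0.25,0],[0,0,0.1],8.5],[[-4.9,-0.25,0],[0,0,0.1],8.5],[[-4.9,-0.25,0],[0,0,0.1],8.5],[[-4.9,-0.25,0],[0,0,0.1],8.5],[[-4.9,-0.25,0],[0,0,0.1],8.5],[[-4.9,-0.25,0],[0,0,0.1],8.5],[[-4.9,-0.25,0],[0,0,0.1],8.5],[[-4.9,-0.25,0],[0,0,0.1],8.5]]}}

```text
clock: 3.35
position: [0.3526, -0.3348, 0.5549]
tool_rot: [3.141, -0.0, 0.794]
force: [1.9, -1.4, 0.3]
grip_width: 0.0847
finger_force: 0.0
```

Emit:
{"method": "arm_command", "body": {"deltas": [[[0,0,3],[0,0,0.134],8.5],[[0,0,3],[0,0,0.134],8.5],[[0,0,3],[0,0,0.134],8.5],[[0,0,3],[0,0,0.134],8.5],[[0,0,3],[0,0,0.134],8.5],[[0,0,3],[0,0,0.134],8.5],[[0,0,3],[0,0,0.134],8.5],[[0,0,0],[0,0,0],8.5],[[0,0,0],[0,0,0],8.5]]}}

```text
clock: 4.25
position: [0.354, -0.3337, 0.3453]
tool_rot: [3.141, 0.001, -0.137]
force: [-0.5, 0.0, -0.5]
grip_width: 0.0848
finger_force: 0.0
```

Emit:
{"method": "arm_command", "body": {"deltas": [[[-2,-0.45,2],[0,0,0.01],8.5],[[-2,-0.45,2],[0,0,0],8.5],[[0,0,3.5],[0,0,0],8.5],[[0,0,3.5],[0,0,0],8.5],[[0,0,0],[0,0,0],8.5],[[0,0,0],[0,0,0],8.5]]}}

```text
clock: 4.85
position: [0.3159, -0.3194, 0.2364]
tool_rot: [3.141, -0.001, -0.149]
force: [0.3, 0.3, 0.9]
grip_width: 0.085
finger_force: 0.0
```

```bash
python3 - <<'E'
from h import *
s=bot.observe();print(s["position"],s["tool_rot"])
f=bot.grab_frame("side");cv2.imwrite("pics/s2.png",cv2.resize(f["frame"][150:300,170:345,::-1],None,fx=4,fy=4,interpolation=cv2.INTER_CUBIC))
E
```

```text
[ 0.31594562 -0.31942102  0.23637863] [ 3.14136152e+00 -1.48835538e-03 -1.48937924e-01]
```

View pics/s2.png

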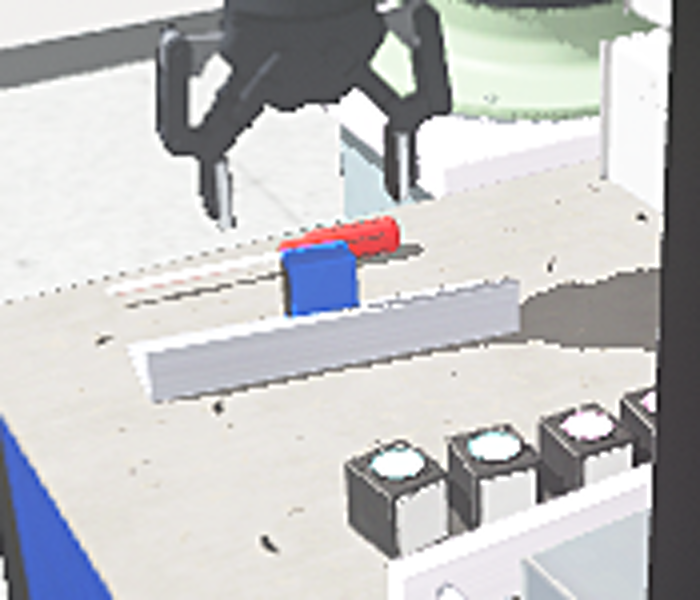

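The open fingers straddle the blue grip, which is at crop (320,280), and are centred on it. I descend and close.

Emit:
{"method": "arm_command", "body": {"deltas": [[[0,0,2],[0,0,0],8.5],[[0,0,2],[0,0,0],8.5],[[0,0,0.1],[0,0,0],8.5],[[0,0,0],[0,0,0],3],[[0,0,0],[0,0,0],3],[[0,0,0],[0,0,0],3],[[0,0,0],[0,0,0],3],[[0,0,0],[0,0,0],3],[[0,0,0],[0,0,0],3],[[0,0,0],[0,0,0],3]], "newtons": 70}}

```text
clock: 5.9
position: [0.3159, -0.3188, 0.1947]
tool_rot: [3.141, -0.001, -0.15]
force: [-0.5, 4.4, 21.4]
grip_width: 0.035
finger_force: 68.6
```

Emit:
{"method": "arm_command", "body": {"deltas": [[[0,0,-0.1],[0,0,0],3],[[0,0,-0.1],[0,0,0],3],[[0,0,0],[0,0,-0.07],3],[[0,0,0],[0,0,-0.07],3],[[0,0,0],[0,0,-0.075],3],[[1,-0.2,0],[0,0,0],3],[[2,-0.2,0],[0,0,0],3],[[2.5,-0.2,0],[0,0,0],3],[[2,0,0],[0,0,0],3],[[1.5,0,0],[0,0,0],3],[[0.5,0,0],[0,0,0],3],[[0,0,0],[0,0,0],3],[[0,0,0],[0,0,0],3]]}}

```text
clock: 7.2
position: [0.4093, -0.3067, 0.1957]
tool_rot: [-3.141, 0.001, 0.064]
force: [-0.7, -0.6, -2.5]
grip_width: 0.0349
finger_force: 70.1
```

```bash
python3 - <<'E'
from h import *
s=bot.observe();print(s["position"],s["tool_rot"],s["force"],s["moment"])
f=bot.grab_frame("top");cv2.imwrite("pics/t3.png",cv2.resize(f["frame"][130:390,250:470,::-1],None,fx=2.3,fy=2.3,interpolation=cv2.INTER_CUBIC))
f=bot.grab_frame("side");cv2.imwrite("pics/s3.png",cv2.resize(f["frame"][150:300,170:345,::-1],None,fx=4,fy=4,interpolation=cv2.INTER_CUBIC))
E
```

```text
[ 0.40930506 -0.30670314  0.19569617] [-3.14149628e+00  6.20260482e-04  6.35733429e-02] [-0.72498856 -0.59549766 -2.51080403] [ 0.00513544  0.07064062 -0.05775473]
```

View pics/t3.png

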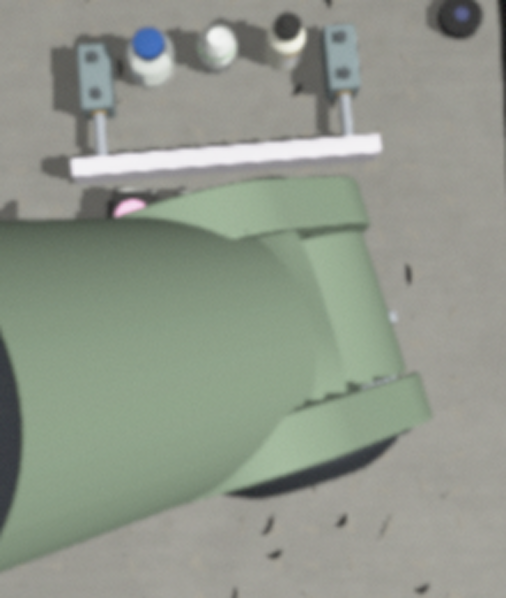

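View pics/s3.png

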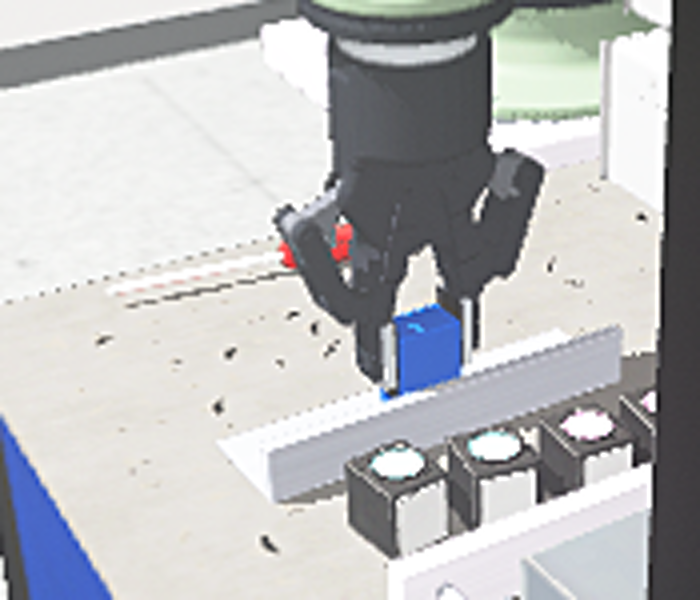

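The straightedge hangs free in the gripper (about 2.5 N, its weight) and is parallel to the fence, just short of the cubes. In the side crop its blade runs from (268,480) to (620,345) and covers the row. The top view is mostly hidden by the arm. I start the push.

Emit:
{"method": "arm_command", "body": {"deltas": [[[1,0,0],[0,0,0],3],[[1,0,0],[0,0,0],3],[[0.5,0,0],[0,0,0],3],[[0.5,0,0],[0,0,0],3],[[0.5,0,0],[0,0,0],3],[[0.5,0,0],[0,0,0],3],[[0.5,0,0],[0,0,0],3],[[0.5,0,0],[0,0,0],3],[[0.5,0,0],[0,0,0],3],[[0.4,0,0],[0,0,0],3],[[0.3,0,0],[0,0,0],3],[[0.3,0,0],[0,0,0],3]]}}

```text
clock: 8.5
position: [0.4751, -0.3023, 0.1957]
tool_rot: [-3.142, 0.0, 0.065]
force: [-1.7, -0.1, -2.2]
grip_width: 0.0343
finger_force: 70.2
```

```bash
python3 -c "
from h import *
s=bot.observe();print(s['position'],s['tool_rot'],s['force'],s['moment'])"
```

```text
[ 0.4750885  -0.30233445  0.19567514] [-3.14152433e+00  2.63538034e-04  6.47191729e-02] [-1.69740003 -0.1057556  -2.21335513] [-0.06267091  0.47403041  0.02370801]
```

Emit:
{"method": "arm_command", "body": {"deltas": [[[0.2,0,0],[0,0,0],3],[[0.2,0,0],[0,0,0],3],[[0.2,0,0],[0,0,0],3],[[0.2,0,0],[0,0,0],3],[[0.2,0,0],[0,0,0],3],[[0.2,0,0],[0,0,0],3],[[0.2,0,0],[0,0,0],3],[[0.2,0,0],[0,0,0],3]]}}

```text
clock: 9.3
position: [0.4911, -0.3013, 0.1957]
tool_rot: [3.142, 0.0, 0.065]
force: [-3.5, -0.5, -1.7]
grip_width: 0.0351
finger_force: 70.2
```

```bash
python3 -c "
from h import *
s=bot.observe();print(s['position'],s['tool_rot'],s['force'],s['moment'])
f=bot.grab_frame('side');cv2.imwrite('pics/s4.png',cv2.resize(f['frame'][150:300,170:345,::-1],None,fx=4,fy=4,interpolation=cv2.INTER_CUBIC))"
```

```text
[ 0.49109755 -0.30131051  0.19572342] [3.14152599e+00 1.61033716e-05 6.47739811e-02] [-3.49850449 -0.48040712 -1.69561968] [-0.120285    0.88470129  0.11792525]
```

View pics/s4.png

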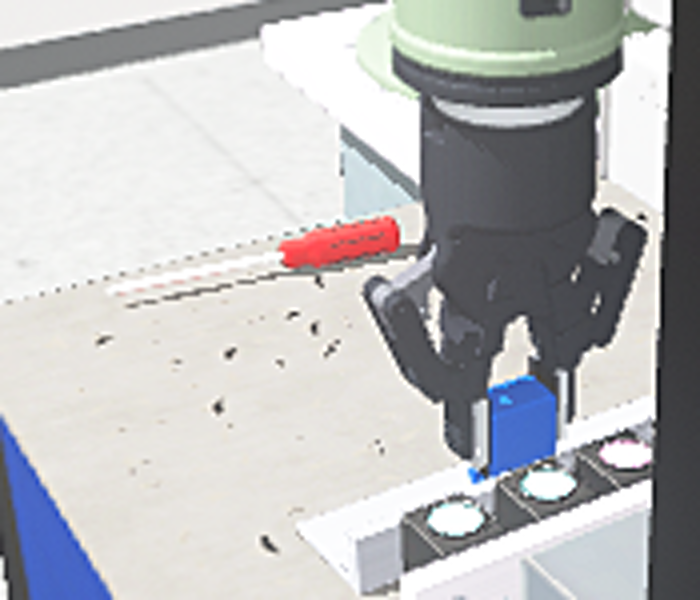

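The row is now moving with the fence: the cubes at crop (455,518), (548,485) and (625,453) are flat against the blade, and the force is about 4 N. The fence has moved about 10 mm so far. From here I feel for the stop.

Emit:
{"method": "arm_command", "body": {"deltas": [[[0.2,0,0],[0,0,0],3],[[0.2,0,0],[0,0,0],3]]}}

```text
clock: 9.55
position: [0.495, -0.3011, 0.1957]
tool_rot: [-3.142, 0.0, 0.065]
force: [-3.7, -0.4, -2.1]
grip_width: 0.0349
finger_force: 70.1
```

Emit:
{"method": "arm_command", "body": {"deltas": [[[0.1,0,0],[0,0,0],3],[[0.1,0,0],[0,0,0],3]]}}

```text
clock: 9.75
position: [0.497, -0.3009, 0.1957]
tool_rot: [3.142, 0.0, 0.065]
force: [-3.7, 0.1, -2.3]
grip_width: 0.0349
finger_force: 70.2
```

Emit:
{"method": "arm_command", "body": {"deltas": [[[0.1,0,0],[0,0,0],3],[[0.1,0,0],[0,0,0],3]]}}

```text
clock: 9.95
position: [0.499, -0.3008, 0.1957]
tool_rot: [-3.142, 0.0, 0.065]
force: [-4.4, -0.3, -2.5]
grip_width: 0.0354
finger_force: 70.1
```

Emit:
{"method": "arm_command", "body": {"deltas": [[[0.1,0,0],[0,0,0],3],[[0.1,0,0],[0,0,0],3]]}}

```text
clock: 10.15
position: [0.501, -0.3007, 0.1957]
tool_rot: [3.142, -0.0, 0.065]
force: [-3.9, -0.1, -2.6]
grip_width: 0.0349
finger_force: 70.1
```

Emit:
{"method": "arm_command", "body": {"deltas": [[[0.1,0,0],[0,0,0],3],[[0.1,0,0],[0,0,0],3]]}}

```text
clock: 10.35
position: [0.503, -0.3005, 0.1957]
tool_rot: [-3.142, 0.0, 0.065]
force: [-4.0, 0.0, -2.1]
grip_width: 0.0347
finger_force: 70.1
```

Emit:
{"method": "arm_command", "body": {"deltas": [[[0.1,0,0],[0,0,0],3],[[0.1,0,0],[0,0,0],3]]}}

```text
clock: 10.55
position: [0.505, -0.3004, 0.1957]
tool_rot: [3.142, 0.0, 0.065]
force: [-3.6, -0.3, -2.1]
grip_width: 0.0346
finger_force: 70.1
```

Emit:
{"method": "arm_command", "body": {"deltas": [[[0.1,0,0],[0,0,0],3],[[0.1,0,0],[0,0,0],3]]}}

```text
clock: 10.75
position: [0.507, -0.3003, 0.1957]
tool_rot: [-3.142, -0.0, 0.065]
force: [-4.4, 0.1, -1.8]
grip_width: 0.0351
finger_force: 70.1
```

Emit:
{"method": "arm_command", "body": {"deltas": [[[0.1,0,0],[0,0,0],3],[[0.1,0,0],[0,0,0],3]]}}

```text
clock: 10.95
position: [0.509, -0.3001, 0.1957]
tool_rot: [-3.142, 0.0, 0.065]
force: [-3.5, -0.2, -1.9]
grip_width: 0.0346
finger_force: 70.1
```

Emit:
{"method": "arm_command", "body": {"deltas": [[[0.1,0,0],[0,0,0],3],[[0.1,0,0],[0,0,0],3]]}}

```text
clock: 11.15
position: [0.511, -0.3, 0.1957]
tool_rot: [-3.142, 0.0, 0.065]
force: [-3.7, -0.6, -1.3]
grip_width: 0.0351
finger_force: 70.2
```

Emit:
{"method": "arm_command", "body": {"deltas": [[[0.1,0,0],[0,0,0],3],[[0.1,0,0],[0,0,0],3]]}}

```text
clock: 11.35
position: [0.5118, -0.3001, 0.1956]
tool_rot: [-3.141, 0.002, 0.064]
force: [-17.6, 1.1, 6.7]
grip_width: 0.0349
finger_force: 71.3
```

The stop is reached at about 17 N. I hold there.

Emit:
{"method": "arm_command", "body": {"deltas": [[[0,0,0],[0,0,0],3],[[0,0,0],[0,0,0],3]]}}

```text
clock: 11.55
position: [0.5118, -0.3001, 0.1956]
tool_rot: [-3.141, 0.002, 0.064]
force: [-12.9, -0.5, 4.0]
grip_width: 0.035
finger_force: 70.9
```

```bash
python3 -c "
from h import *
s=bot.observe();print(s['position'],s['tool_rot'],s['force'],s['moment'])"
```

```text
[ 0.51177227 -0.30009145  0.19561163] [-3.14081235e+00  2.26456809e-03  6.42169278e-02] [-12.92969097  -0.46458473   4.01245471] [0.24859041 2.72269715 0.36103128]
```

Emit:
{"method": "arm_command", "body": {"deltas": [[[0.03,0,0],[0,0,0],3],[[0,0,0],[0,0,0],3],[[0,0,0],[0,0,0],3],[[0,0,0],[0,0,0],3],[[0,0,0],[0,0,0],3]]}}

```text
clock: 12.05
position: [0.5118, -0.3001, 0.1956]
tool_rot: [-3.141, 0.003, 0.064]
force: [-15.5, 0.4, 4.5]
grip_width: 0.0354
finger_force: 71.1
```

```bash
python3 - <<'E'
from h import *
s=bot.observe();print(s['position'],s['tool_rot'],s['force'],s['moment'])
f=bot.grab_frame('top');g=f["frame"].astype(int)
cv2.imwrite('pics/t5.png',cv2.resize(f['frame'][120:280,250:450,::-1],None,fx=3.5,fy=3.5,interpolation=cv2.INTER_CUBIC))
E
```

```text
[ 0.51183831 -0.30012706  0.19559993] [-3.14069223e+00  2.65789458e-03  6.41092757e-02] [-15.45886028   0.39659928   4.54089789] [0.34207054 3.12755663 0.42588835]
```

View pics/t5.png

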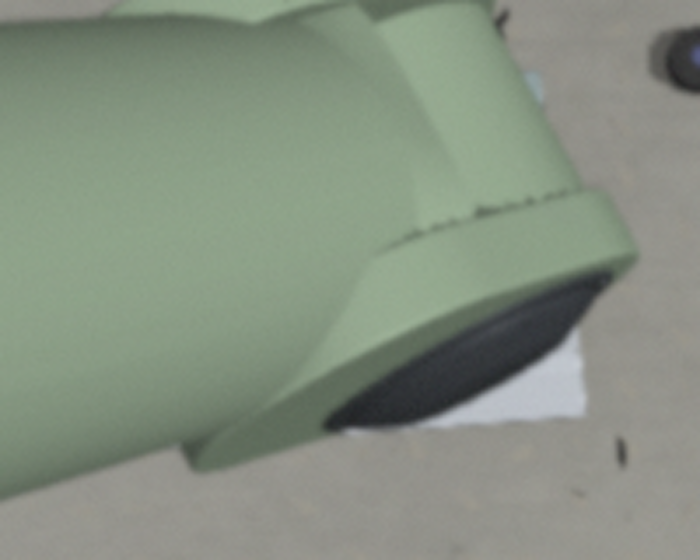

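The arm hides the row in this view; only the rear of the sole shows, near crop (510,395). The force is steady at 15.5 N. I hold a little longer and then draw straight back.

Emit:
{"method": "arm_command", "body": {"deltas": [[[0,0,0],[0,0,0],3],[[0,0,0],[0,0,0],3],[[-0.1,0,0],[0,0,0],3],[[-0.1,0,0],[0,0,0],3],[[-0.2,0,0],[0,0,0],3],[[-0.5,0,0],[0,0,0],3],[[-1,0,0],[0,0,0],3],[[-2,0,0],[0,0,0],3],[[-2,0,0],[0,0,0],3],[[-2,0,0],[0,0,0],3],[[-2,0,0],[0,0,0],3],[[-2,0,0],[0,0,0],3],[[-1,0,0],[0,0,0],3],[[0,0,0],[0,0,0],3],[[0,0,0],[0,0,0],3]]}}

```text
clock: 13.6
position: [0.3851, -0.3083, 0.1958]
tool_rot: [3.141, -0.001, 0.065]
force: [0.2, 0.7, -3.1]
grip_width: 0.0349
finger_force: 70.1
```

```bash
python3 - <<'E'
from h import *
s=bot.observe();print(s['position'],s['tool_rot'],s['force'],s['moment'])
f=bot.grab_frame('top')
cv2.imwrite('pics/t6.png',cv2.resize(f['frame'][120:280,250:450,::-1],None,fx=3.5,fy=3.5,interpolation=cv2.INTER_CUBIC))
E
```

```text
[ 0.38511781 -0.30826738  0.19581942] [ 3.14143281e+00 -7.82927132e-04  6.49377512e-02] [ 0.16252526  0.74443289 -3.05674966] [0.04133927 0.04971674 0.02107581]
```

View pics/t6.png

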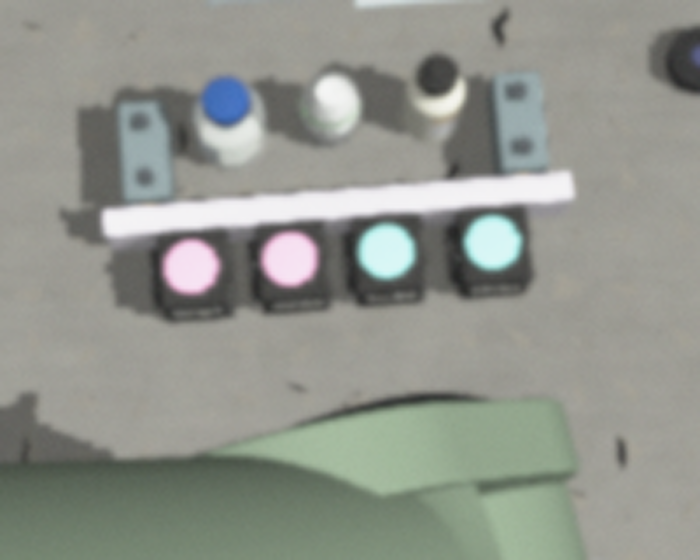

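The four cubes, at crop (190,265), (290,260), (387,250) and (492,242), stand straight and flush along the fence, and the bystanders have not moved. I set the straightedge down.

Emit:
{"method": "arm_command", "body": {"deltas": [[[0,0,0.03],[0,0,0],3],[[0,0,0.03],[0,0,0],3],[[0,0,0.03],[0,0,0],3],[[0,0,0],[0,0,0],3]]}}

```text
clock: 14.05
position: [0.3847, -0.3082, 0.1948]
tool_rot: [3.141, -0.0, 0.065]
force: [0.7, -0.7, -1.9]
grip_width: 0.035
finger_force: 70.2
```

```bash
python3 - <<'E'
from h import *
f=bot.grab_frame('top');g=f["frame"].astype(int)
k=np.zeros(g.shape[:2],np.uint8);k[165:195,275:425]=g.min(2)[165:195,275:425]>205
c=max(cv2.findContours(k,0,2)[0],key=cv2.contourArea)
P=np.array([atz(f,p,.034)[:2] for p in cv2.boxPoints(cv2.minAreaRect(c))]);o=P.mean(0)
L=max(P[1]-P[0],P[2]-P[1],key=np.linalg.norm);L=L*np.sign(L[1])/np.linalg.norm(L);n=np.array([L[1],-L[0]])
print("fence",o,np.arctan2(-L[0],L[1]))
w=((g.max(2)-g.min(2))>18)&(g.min(2)>120);k=np.zeros(g.shape[:2],np.uint8);k[180:215,285:405]=w[180:215,285:405]
for a in cv2.connectedComponentsWithStats(k)[2:]:
    for s,q in zip(cv2.connectedComponentsWithStats(k)[2][1:],a[1:]) if a.shape[1]==2 else []:
        if s[4]>60: d=atz(f,q,.036)[:2]-o; print(s[4],(d@n-(-.006)).round(4),(d@L).round(4))
E
```

```text
fence [ 0.58458501 -0.29121017] 0.07090789015607996
195 -0.0177 -0.0665
203 -0.0178 -0.0191
202 -0.0174 0.0239
204 -0.0174 0.0677
```

Emit:
{"method": "arm_command", "body": {"deltas": [[[0,0,0.03],[0,0,0],3],[[0,0,0.02],[0,0,0],3],[[0,0,0],[0,0,0],3]]}}

```text
clock: 14.4
position: [0.3845, -0.3083, 0.1947]
tool_rot: [-3.141, -0.001, 0.065]
force: [-2.5, 2.7, 12.5]
grip_width: 0.0348
finger_force: 72.2
```

Emit:
{"method": "arm_command", "body": {"deltas": [[[0,0,-0.03],[0,0,0],3],[[0,0,0],[0,0,0],5],[[0,0,0],[0,0,0],7],[[0,0,0],[0,0,0],8],[[0,0,0],[0,0,0],8],[[0,0,0],[0,0,0],8],[[0,0,0],[0,0,0],8]]}}

```text
clock: 15.1
position: [0.3845, -0.3082, 0.1946]
tool_rot: [-3.142, 0.0, 0.065]
force: [0.1, -0.0, -0.1]
grip_width: 0.0803
finger_force: 0.0
```

Emit:
{"method": "arm_command", "body": {"deltas": [[[0,0,-1],[0,0,0],8],[[0,0,-2],[0,0,0],8],[[0,0,-3],[0,0,0],8],[[0,0,-4],[0,0,0],8],[[0,0,-3],[0,0,0],8],[[0,0,-1],[0,0,0],8],[[0,0,0],[0,0,0],8],[[0,0,0],[0,0,0],8],[[0,0,0],[0,0,0],8]]}}

```text
clock: 16.0
position: [0.3843, -0.308, 0.3337]
tool_rot: [-3.141, 0.001, 0.065]
force: [0.3, 0.1, -0.2]
grip_width: 0.0802
finger_force: 0.0
```

```bash
python3 - <<'E'
from h import *
s=bot.observe();print(s['position'],s['force'])
f=bot.grab_frame('side')
cv2.imwrite('pics/s7.png',cv2.resize(f['frame'][150:300,170:345,::-1],None,fx=4,fy=4,interpolation=cv2.INTER_CUBIC))
for k in("straightedge","straightedge_grip"): print(k,[(m["p"],atz(f,m["at"],Z[k])[:2]) for m in bot.mark_of(k,f)[:1]])
E
```

```text
[ 0.38425854 -0.30801657  0.33367398] [ 0.26722506  0.11358063 -0.17543381]
straightedge [(0.79, array([ 0.38360839, -0.31138153]))]
straightedge_grip [(0.64, array([ 0.38225827, -0.30962932]))]
```

View pics/s7.png

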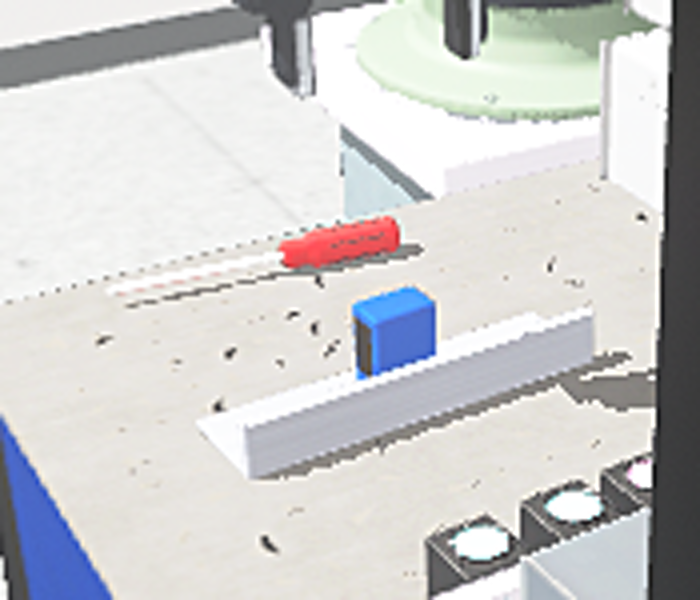

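The straightedge stands upright on its sole, with its grip at crop (400,330), well clear of the row, and the gripper is free above it.

```bash
python3 -c "
from workcell import bot
print(bot.job_done())"
```

```text
the job is handed in; nothing more can be done
None
```

The job is handed in; the result was not reported back. The row was pushed to the fence's stop and held at about 15 N, the camera showed all four cubes flush within 1 mm, and the straightedge is standing released well clear of them.

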